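# Try the new lock of a carved cabinet door

## Robot

A 7-joint arm with a two-finger parallel gripper is mounted at the origin on the work surface. World frame = base frame: x ahead of the robot, y to its left, z up, the work surface at z = 0. Lengths are in m, angles in rad, forces in N, time in s.
With the tool pointing down it reaches from about 0.4 to 0.85 m from the base axis. Payload 10.4 kg.
Tool frame: the origin (TCP) lies between the finger pads; the fingertips stand 14 mm ahead of it and the grasp point (between the pads) lies 5 mm behind it; z points along the fingers, y is the line along which they close (so a half turn about z gives the same grasp; the last joint's range is limited). The gripper opens to 87 mm and grips with 3 to 60 N. Pads are 19 mm wide; open, the fingers measure 117 mm over their backs; the gripper's body (75 mm by 190 mm) begins 51 mm behind the grasp point.
Start: joints at [1.297, 0.332, -0.065, 1.46, 0.022, 1.35, -0.088], TCP at [0.155, -0.605, 0.214] pointing down, gripper open.
Joint ranges: [-2.6, 2.6], [-0.5, 2.12], [-1.47, 1.34], [0.16, 2.42], [-1.27, 4.41], [0.06, 2.06], [-2.6, 2.6]. Speed limits (rad/s): [2.22, 2.22, 2.79, 2.79, 3.14, 3.14, 3.14].

## Interface

Orientations are given as a unit quaternion [w, x, y, z].
In Python, from station import bot, cams gives the robot as it stands. The module is installed in compiled form; this text tells all that it offers.
- The arm moves only by the shell command python3 -m inch 'ROWS'. ROWS is JSON, one flat list of numbers, 5 for each row, row after row: the opening in per cent of the stroke, from 0 (shut) to 100 (fully open), then the shift along the tool's x, y, z in mm, then the turn about the tool's z in degrees. In form: [gripper, dx, dy, dz, twist, gripper, dx, dy, dz, twist, ...]. A call has 1 to 8 rows; each row is the pose to reach, as a shift and turn from the pose commanded when the call began, along the tool's axes at that moment; what a row does not reach only later rows make up. A row lasts 1/12 s, in which the tool goes at most 41.7 mm and 7.16 degrees, less where a joint would pass 70% of its speed; a pose out of reach is approached as far as the arm can. A call with a gripper value outside its range is refused whole. The fingers move at their own pace and stop on an object; the grip force is fixed at half the most. Time passes only in rows, so rows that repeat a pose let the fingers close. It gives the time, the measured TCP pose, the force, the opening and the grip force at its end, in the units of the state.
- bot.get_obs(): the state, without advancing time (a new reading comes with each control period).
- cams.camera(name): name is "side" or "top" or "wrist"; returns a dict with "color" (400x640x3 uint8, red, green, blue), "camera_matrix" (3x3 intrinsics, pixels), "position" and "rotation" of the camera in the world. Camera axes: x right, y up, looking along -z (the intrinsics and any distortion apply to the point x, -y, -z); pixel columns grow to the right and rows downward; lengths in m; the calibration is good to about 2 mm. The wrist camera is an equidistant fisheye: a pixel r from the principal point sees the ray r / f radians off the axis. A picture is of the moment at which its call begins. There is no depth.
- bot.sign_off(): hands the job in; it is judged then, once.
The state is a dict: "time": time; "q": joint angles; "joint_velocities": joint speeds; "effort": joint torques, N m; "ee_pos": TCP position; "ee_rot": TCP orientation; "contact_force": force on the tool from outside, world axes, zero at the start; "wrist_torque": the same for the moment, N m; "gripper_width": opening from 0.0 (shut) to 1.0 (fully open); "grasp_force": force on a finger pad.
Only numpy, scipy, OpenCV 4.12 (cv2) and the standard library are available. Lean on these libraries where they do the work, as an engineer would, in place of code of your own. Each camera call takes 0.05 s, during which the arm holds its last target. There are 200 camera calls.

## Task

Try the lock that was just fitted to the cabinet door on the bench: take the key from its wooden rest, push it gently fully home into the keyhole, turn it clockwise to its stop so that the bolt comes out, and turn it back home. Then draw the key out, stand it fully home in the slot of its rest again and let go. The lock plate is not screwed down true, so feel for the keyhole, never force the key, and leave the other things on the bench where they are.

Things in the scene. Friction and masses are not known exactly. Their poses are not given: they have to be found in the camera images.
- key: Upright key, same after a half turn. Origin: axis, underside of its brass collar; z up. Above: collar 24 mm wide, 3 high; dark wooden head 30 (x) by 10 (y) by 40 mm high, to grip across its 10 mm. Below: neck 5 mm thick to z -8 mm, flat steel bit 16 (x) by 5 (y) to z -20, thinner nose 14.5 by 3.5 to z -22. 55 to 90 g. Stands in its rest along the slot within 3 degrees.
- key_block: Key rest, a light wooden block 80 mm (x) by 56 mm (y) by 42 mm high, fixed. Origin at the centre of its underside.
- key_slot (a point): Middle of the mouth of the slot in the top of the key rest, 42 mm above the bench. Slot 19.5 mm (along x) by 8.5 mm (along y), 34 mm deep: the key's collar rests on the block around it, the bit hangs in it. x along the slot, z up.
- door: Dark cabinet door lying flat, fixed, 240 (x) by 200 (y) by 24 mm, on battens; top face 44 mm above the bench. Origin under its middle at bench height. A brass lock plate 64 mm square, 5 mm thick, lies on it near its +y edge, the bolt is in that edge. The key turns only when fully in (collar on the plate) and comes out only when turned back in line with the keyhole.
- lock_centre (a point): Where the keyhole ought to be: 60 mm along door y from the door's middle, at the plate's top, 49 mm above the bench; axes as the door's. The true keyhole, mid plate, is up to 4 mm off along x and up to 4 mm along y (differs, unmeasured, stays put). It is a slot 17.2 (door x) by 6.2 mm (door y), chamfered 1 mm. Beside it the nose stands on the flat plate, key origin 22 mm up; fully in, 0.
- plug (a joint): Turn of the lock's plug under the keyhole, rad: 0 at home (start, slot along door x), growing clockwise seen from above to 1.2; hard stops at both ends. Turning takes about 0.04 N m, key and plug have up to about 0.15 rad of play, and it stays where left. The bolt moves 15 mm outward in the door's +y edge at the stop.
- gouge: Bystander: carving tool with a wooden handle, 170 mm long, lying beside the key rest, under 30 mm high. Origin at the middle of its underside.
- turtle: Bystander: small round carving 52 mm across, 26 mm high, behind the key rest. Origin at the middle of its underside.
- offcut: Bystander: wood offcut 60 by 35 by 22 mm in front of the key rest. Origin at the middle of its underside.
- glue_brush: Bystander: brush 150 mm long lying on the door, away from the lock. Origin at the middle of its underside.
- mallet: Bystander: wooden hammer 240 mm long lying at the back of the bench. Origin at the middle of its underside.
- tumbler: Bystander: drinking glass 68 mm across, 90 mm high, at the back. Origin at the middle of its underside.
- water: Bystander: water bottle 62 mm across, 200 mm high, at the back left. Origin at the middle of its underside.
Not all that is in view belongs to the job. What is shaped like the key but pink is not meant. What is shaped like the key_block but orange is not meant.

How it is judged:
By the outcome, as a careful person would: the job done as asked, in the order asked, and still so for the second after the job is handed in, with the robot touching nothing.
It also fails if it takes over 72 s, if anything falls off the work surface, if the arm or the gripper's body presses on something with over 40 N, if the wrist force passes 120 N, or if a joint passes its speed limit or range.

## Working session

There is one attempt and no reset: what is moved stays moved. The work goes in short steps, Python scripts to look and compute and a shell command to move; the robot and the scene stay as the last step left them, time stands still between calls to the robot, and variables do not carry over. Pictures are saved under pics/ and viewed, at most 10 in all, crops included, and the job is handed in when it is done.

```bash
mkdir -p pics; python3 - <<'E'
from station import bot,cams
import cv2,numpy as np,pickle
o=bot.get_obs();print(o)
d={}
for n in("side","top","wrist"):
    c=cams.camera(n);d[n]=c;cv2.imwrite(f"pics/{n}0.png",c["color"][...,::-1])
    print(n,c["camera_matrix"],c["position"],c["rotation"],[k for k in c])
pickle.dump(d,open("d0.pkl","wb"))
E
```

```text
{'time': 0.0, 'q': array([ 1.29742104,  0.3328538 , -0.06473158,  1.4609488 ,  0.02160462,
        1.34988793, -0.08849739]), 'joint_velocities': array([-0.00027654, -0.00082591,  0.00081001,  0.00046948,  0.00033795,
        0.00027614, -0.000317  ]), 'effort': array([-6.59623911e-04, -6.23258972e+01,  2.50472955e-02, -3.89903104e+01,
       -6.12709089e-02,  3.97043838e-02,  1.28884353e-04]), 'ee_pos': array([ 0.15500831, -0.60505999,  0.21286174]), 'ee_rot': array([-6.91117524e-04,  9.92145603e-01,  1.25086414e-01, -1.17170133e-04]), 'contact_force': array([-0.50299431,  0.04495169,  0.14694305]), 'wrist_torque': array([ 0.02681688,  0.03370835, -0.06468129]), 'grasp_force': 0.0, 'gripper_width': 0.9999579717639439}
side [[461.83047484   0.         323.97543551]
 [  0.         461.83047484 208.77156962]
 [  0.           0.           1.        ]] [0.21525761 0.67213097 0.47391681] [-0.23578511 -0.14710168  0.48363249  0.82997957] ['color', 'camera_matrix', 'position', 'rotation']
top [[430.79238061   0.         317.42123957]
 [  0.         430.79238061 196.14214684]
 [  0.           0.           1.        ]] [0.5508127  0.05206946 1.03364777] [-0.69717679 -0.01558639  0.00498956  0.71671242] ['color', 'camera_matrix', 'position', 'rotation']
wrist [[309.70691629   0.         321.68336713]
 [  0.         309.70691629 197.51567514]
 [  0.           0.           1.        ]] [ 0.22183213 -0.58702336  0.38486035] [ 0.78339227 -0.10192594  0.07986013 -0.60788981] ['color', 'camera_matrix', 'position', 'rotation']
```

View pics/top0.png

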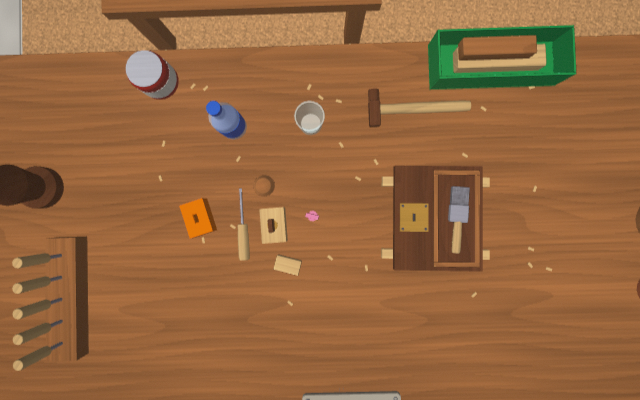

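View pics/side0.png

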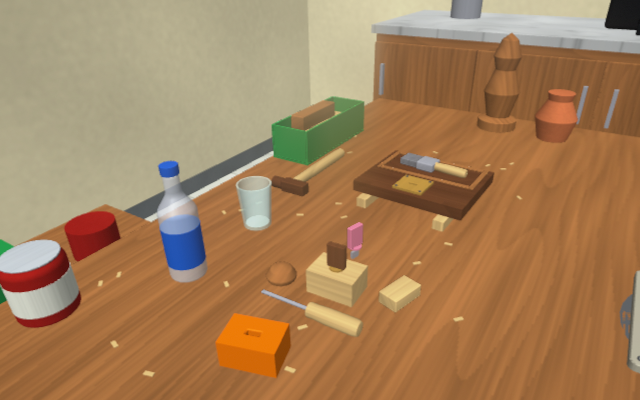

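Candidates for the key are the dark-headed one at top px (271,226), which stands in the light wood block, and the pink one at (312,216). Candidates for the rest are the light block at (272,225) and the orange one at (197,217). The dark key and the light block fit the description. I'll confirm that in a crop and measure.

```bash
cat >h.py <<'E'
import cv2,numpy as np
from scipy.spatial.transform import Rotation as R
def cast(c,px,z,fish=False):
    px=np.atleast_2d(px).astype(float);K=c["camera_matrix"]
    u=(px[:,0]-K[0,2])/K[0,0];v=(px[:,1]-K[1,2])/K[1,1]
    if fish:
        r=np.hypot(u,v)+1e-12;s=np.sin(r)/r;d=np.c_[u*s,-v*s,-np.cos(r)]
    else:d=np.c_[u,-v,-np.ones_like(u)]
    w,x,y,zz=c["rotation"];d=R.from_quat([x,y,zz,w]).apply(d)
    p=np.array(c["position"]);return p+d*((z-p[2])/d[:,2])[:,None]
def rect(P):
    (cx,cy),(w,h),a=cv2.minAreaRect((P[:,:2]*1000).astype(np.float32));return np.round([cx,cy,w,h,a],1)
E
python3 - <<'E'
import pickle
from h import *
d=pickle.load(open("d0.pkl","rb"));c=d["top"];im=c["color"]
a=cv2.resize(im[170:285,170:330],None,fx=5,fy=5,interpolation=cv2.INTER_CUBIC)
cv2.imwrite("pics/crop1.png",a[...,::-1])
b=cv2.resize(im[155:280,375:495],None,fx=4.5,fy=4.5,interpolation=cv2.INTER_CUBIC)
cv2.imwrite("pics/crop2.png",b[...,::-1])
hsv=cv2.cvtColor(im,cv2.COLOR_RGB2HSV)
for p in[(265,212),(283,240),(271,226),(404,210),(424,226),(398,260),(350,250),(414,217),(300,290)]:print(p,im[p[1],p[0]],hsv[p[1],p[0]])
E
```

```text
(265, 212) [216 178 121] [ 18 112 216]
(283, 240) [217 179 119] [ 18 115 217]
(271, 226) [107  68  44] [ 11 150 107]
(404, 210) [178 133  60] [ 19 169 178]
(424, 226) [180 135  61] [ 19 169 180]
(398, 260) [103  65  41] [ 12 154 103]
(350, 250) [154 100  58] [ 13 159 154]
(414, 217) [72 65 62] [ 9 35 72]
(300, 290) [167 110  65] [ 13 156 167]
```

View pics/crop1.png

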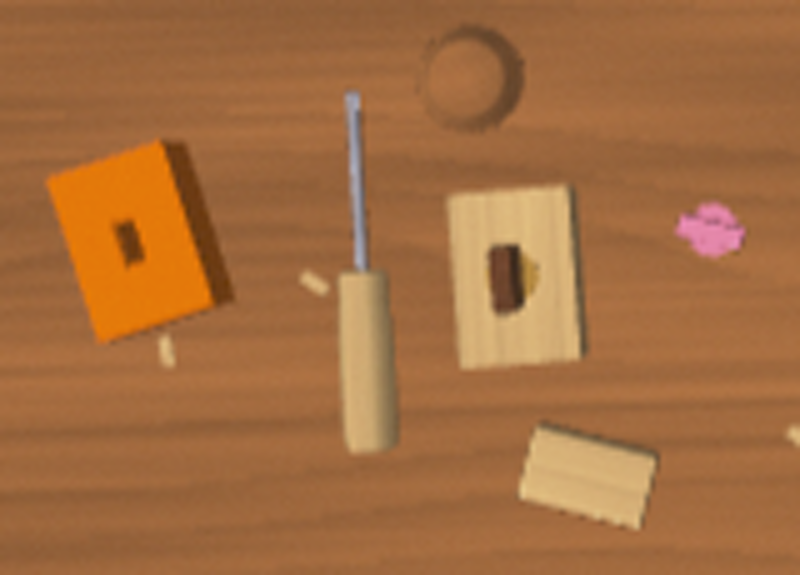

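View pics/crop2.png

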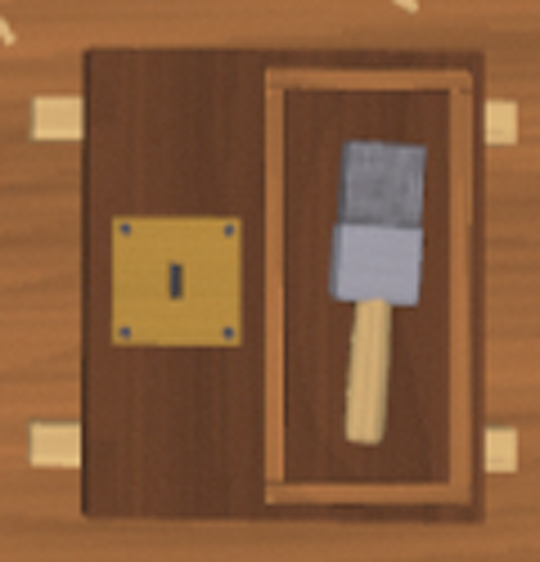

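The crop confirms it: the dark-headed key stands in the light block, head at crop (505,278), with the orange block at left and the pink key at right. On the door, the plate spans crop2 (112–242, 217–346), with the keyhole at (176,281) pointing along image-vertical. Now I'll measure poses.

```bash
python3 - <<'E'
import pickle
from h import *
d=pickle.load(open("d0.pkl","rb"));c=d["top"];im=c["color"]
hsv=cv2.cvtColor(cv2.resize(im,None,fx=4,fy=4,interpolation=cv2.INTER_CUBIC),cv2.COLOR_RGB2HSV)
H,S,V=[hsv[...,i].astype(int) for i in range(3)]
def get(m,box,z,name):
    k=np.zeros(m.shape,np.uint8);x0,y0,x1,y1=[4*b for b in box];k[y0:y1,x0:x1]=m[y0:y1,x0:x1]
    cs,_=cv2.findContours(k,cv2.RETR_EXTERNAL,cv2.CHAIN_APPROX_NONE);q=max(cs,key=cv2.contourArea)[:,0]
    q=(q+.5)/4-.5
    print(name,rect(cast(c,q,z)))
get((V>190)&(S<140),(255,200,292,250),.042,"block top")
get((V<135),(262,212,280,238),.085,"key head top")
get((V>150)&(S>162)&(H>15),(395,198,432,236),.049,"plate")
get((V<120)&(S<130),(408,210,420,225),.049,"hole")
get((V<125),(388,160,488,275),.044,"door")
o=__import__("station").bot.get_obs()
w,x,y,z=o["ee_rot"];print(R.from_quat([x,y,z,w]).as_matrix().round(3))
E
```

```text
block top [516.5 172.4  80.6  55.3   3. ]
key head top [517.4 169.8  29.1  14.4   3. ]
plate [ 525.9 -151.4   63.    63.8   88.1]
hole [ 526.1 -150.9    5.1   16.5   88.1]
door [ 523.1 -205.6  204.6  240.4   87.8]
[[ 0.969  0.248 -0.   ]
 [ 0.248 -0.969  0.001]
 [-0.    -0.001 -1.   ]]
```

```bash
cat >to.py <<'E'
import sys
from h import *
from station import bot
x,y,z,yaw=map(float,sys.argv[1:5]);o=bot.get_obs();w,a,b,c=o["ee_rot"];r=R.from_quat([a,b,c,w])
d=r.inv().apply(np.array([x,y,z])-np.array(o["ee_pos"])*1000)
m=r.as_matrix();yw=np.degrees(np.arctan2(m[1,0],m[0,0]))
print("pos",np.round(np.array(o["ee_pos"])*1000,1),"yaw",yw.round(2),"tilt",np.round(m[:,2],3),"F",np.round(o["contact_force"],1),"T",np.round(o["wrist_torque"],2),"q",np.round(o["q"],2),"g",round(o["gripper_width"],3))
print("delta",d.round(1),"twist",round(-((yaw-yw+180)%360-180),2))
E
python3 -m inch '[60,290,-150,-30,-57,60,290,-150,-30,-57,60,290,-150,-30,-57,60,290,-150,-30,-57,60,290,-150,-30,-57,60,290,-150,-30,-57,60,290,-150,-30,-57,60,290,-150,-30,-57]'; python3 to.py 550 -60 220 125
```

```text
time: 0.82
ee_pos: [0.4007, -0.3858, 0.2439]
ee_rot: [0.0, 0.81, 0.586, 0.0]
contact_force: [0.9, -0.4, -0.1]
gripper_width: 0.614
grasp_force: 0.0
pos [ 400.7 -385.8  243.9] yaw 71.81 tilt [ 0.  0. -1.] F [ 0.9 -0.4 -0.1] T [-0.06 -0.13 -0.03] q [ 1.02  0.19 -0.38  1.58  0.07  1.38  0.31] g 0.614
delta [356.1  40.1  24. ] twist -53.19
```

```bash
python3 -m inch '[60,320,36,20,-53,60,320,36,20,-53,60,320,36,20,-53,60,320,36,20,-53,60,320,36,20,-53,60,320,36,20,-53,60,320,36,20,-53,60,320,36,20,-53]'; python3 to.py 517 171 200 183
```

```text
time: 1.48
ee_pos: [0.5359, -0.0926, 0.2236]
ee_rot: [0.0, 0.462, 0.887, 0.0]
contact_force: [0.5, 0.2, 0.0]
gripper_width: 0.6
grasp_force: 0.0
pos [535.9 -92.6 223.6] yaw 124.93 tilt [ 0.     0.001 -1.   ] F [0.5 0.2 0. ] T [ 0.03 -0.15  0.04] q [ 0.69  0.21 -0.69  1.63  0.14  1.35  0.59] g 0.6
delta [226.9 135.4  23.8] twist -58.07
```

```bash
python3 -m inch '[60,226,135,24,-57,60,226,135,24,-57,60,226,135,24,-57,60,226,135,24,-57,60,226,135,24,-57,60,226,135,24,-57,60,226,135,24,-57,60,226,135,24,-57]'; python3 -m inch '[60,0,0,0,0,60,0,0,0,0]'; python3 to.py 517 171 200 183; python3 - <<'E'
from station import bot,cams
import cv2,pickle
c=cams.camera("wrist");pickle.dump(c,open("w1.pkl","wb"));cv2.imwrite("pics/w1.png",c["color"][...,::-1]);print(c["position"],c["rotation"])
E
```

```text
time: 2.15
ee_pos: [0.5173, 0.1716, 0.1995]
ee_rot: [-0.0, -0.019, 1.0, 0.001]
contact_force: [0.1, 0.2, -0.1]
gripper_width: 0.603
grasp_force: 0.0
time: 2.32
ee_pos: [0.519, 0.1658, 0.1993]
ee_rot: [-0.0, -0.01, 1.0, -0.0]
contact_force: [-0.1, -0.4, -0.1]
gripper_width: 0.598
grasp_force: 0.0
pos [519.  165.8 199.3] yaw -178.87 tilt [-0.001 -0.    -1.   ] F [-0.1 -0.4 -0.1] T [ 0.12 -0.17 -0.06] q [ 0.42  0.3  -0.96  1.66  0.25  1.32  1.01] g 0.598
delta [ 1.9  5.2 -0.7] twist -1.87
[0.44795898 0.16537355 0.37130378] [ 0.69421276 -0.09071214 -0.09237768  0.70802988]
```

View pics/w1.png

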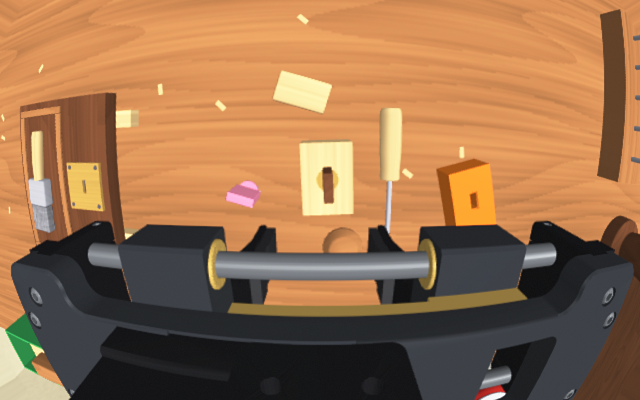

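The wrist picture shows the block top at (301–353, 142–216), with the dark key head at (328,184) and its collar around (327,180). I'll measure it again from this view.

```bash
python3 - <<'E'
import pickle
from h import *
c=pickle.load(open("w1.pkl","rb"));im=c["color"]
hsv=cv2.cvtColor(cv2.resize(im,None,fx=4,fy=4,interpolation=cv2.INTER_CUBIC),cv2.COLOR_RGB2HSV)
H,S,V=[hsv[...,i].astype(int) for i in range(3)]
print(hsv[4*150,4*310],hsv[4*180,4*318],hsv[4*190,4*328],hsv[4*170,4*328],hsv[4*130,4*310])
def get(m,box,z,name):
    k=np.zeros(m.shape,np.uint8);x0,y0,x1,y1=[4*b for b in box];k[y0:y1,x0:x1]=m[y0:y1,x0:x1]
    cs,_=cv2.findContours(k,cv2.RETR_EXTERNAL,cv2.CHAIN_APPROX_NONE);q=max(cs,key=cv2.contourArea)[:,0]
    q=(q+.5)/4-.5
    print(name,q.min(0),q.max(0),rect(cast(c,q,z,True)))
get((S<125)&(V>170),(290,130,365,225),.042,"block")
get((V<150),(315,160,340,215),.085,"head all")
get((V<110),(315,160,340,215),.085,"head dark")
get((S>130)&(V>150),(305,160,350,205),.045,"collar")
E
```

```text
[ 25  80 253] [ 21 151 240] [ 11 153 140] [ 10 147  78] [ 13 151 219]
block [298.875 139.125] [352.875 215.125] [513.5 171.9  83.5  57.    2.9]
head all [322.125 166.875] [332.375 202.125] [511.3 172.1  34.2   9.    4. ]
head dark [322.625 167.125] [330.875 173.125] [497.4 171.    5.6   7.7   4. ]
collar [323.875 169.625] [337.625 202.875] [522.8 177.2  10.4  37.6  79.1]
```

```bash
python3 -m inch '[60,2.4,6.4,60,-1.9,60,2.4,6.4,60,-1.9,60,2.4,6.4,60,-1.9,60,2.4,6.4,60,-1.9,60,2.4,6.4,60,-1.9]'; python3 to.py 516.7 172.2 64 183
```

```text
time: 2.78
ee_pos: [0.5174, 0.1724, 0.1411]
ee_rot: [0.001, -0.027, 1.0, 0.0]
contact_force: [1.1, -0.4, 0.2]
gripper_width: 0.598
grasp_force: 0.0
pos [517.4 172.4 141.1] yaw -176.88 tilt [ 0.002  0.    -1.   ] F [ 1.1 -0.4  0.2] T [ 0.09 -0.15  0.  ] q [ 0.39  0.35 -0.94  1.73  0.3   1.21  0.99] g 0.598
delta [ 0.8 -0.1 77.1] twist 0.12
```

```bash
python3 -m inch '[60,0.7,0,20,0,60,0.7,0,40,0,60,0.7,0,60,0,60,0.7,0,72,0,60,0.7,0,77,0,60,0.7,0,77,0,60,0.7,0,77,0]'; python3 to.py 516.7 172.2 64 183; python3 -m inch '[30,0,0,0,0,10,0,0,0,0,5,0,0,0,0,5,0,0,0,0,5,0,0,0,0,5,0,0,0,0,5,0,0,0,0,5,0,0,0,0]';python3 to.py 516.7 172.2 64 183
```

```text
time: 3.37
ee_pos: [0.5165, 0.1728, 0.0638]
ee_rot: [0.001, -0.028, 1.0, 0.0]
contact_force: [0.5, 0.1, 0.5]
gripper_width: 0.596
grasp_force: 0.0
pos [516.5 172.8  63.8] yaw -176.76 tilt [ 0.001  0.    -1.   ] F [0.5 0.1 0.5] T [ 0.09 -0.14  0.04] q [ 0.34  0.44 -0.9   1.81  0.39  1.08  0.93] g 0.596
delta [-0.2 -0.6 -0.2] twist 0.24
time: 4.03
ee_pos: [0.5158, 0.1726, 0.0626]
ee_rot: [-0.0, -0.029, 1.0, -0.0]
contact_force: [0.5, -0.2, -0.6]
gripper_width: 0.103
grasp_force: 30.0
pos [515.8 172.6  62.6] yaw -176.73 tilt [-0. -0. -1.] F [ 0.5 -0.2 -0.6] T [ 0.11 -0.13 -0.  ] q [ 0.34  0.44 -0.9   1.81  0.39  1.08  0.93] g 0.103
delta [-0.9 -0.4 -1.4] twist 0.27
```

```bash
python3 -m inch '[5,0,0,-10,0,5,0,0,-25,0,5,0,0,-45,0,5,0,0,-65,0,5,2,-30,-70,0,5,4,-70,-70,2,5,5,-110,-70,4,5,6,-150,-70,5]'; python3 -m inch '[5,1,-40,0,0,5,1,-80,0,0,5,2,-115,0,0,5,2,-145,0,0,5,2,-145,0,0,5,2,-145,0,0,5,2,-145,0,0]';python3 to.py 526 -151 110 178
```

```text
time: 4.7
ee_pos: [0.5182, 0.0211, 0.1337]
ee_rot: [0.001, 0.016, 1.0, -0.0]
contact_force: [1.5, 0.4, -1.1]
gripper_width: 0.108
grasp_force: 30.0
time: 5.28
ee_pos: [0.5121, -0.1214, 0.1331]
ee_rot: [0.0, 0.015, 1.0, 0.0]
contact_force: [0.8, -0.1, -0.5]
gripper_width: 0.107
grasp_force: 30.0
pos [ 512.1 -121.4  133.1] yaw 178.3 tilt [ 0.  0. -1.] F [ 0.8 -0.1 -0.5] T [ 0.15 -0.16 -0.06] q [ 0.87  0.28 -0.82  1.79  0.22  1.17  1.52] g 0.107
delta [-14.7 -29.1  23.1] twist 0.3
```

```bash
python3 -m inch '[5,-5,-15,10,0.3,5,-12,-26,20,0.3,5,-14.7,-29,30,0.3,5,-14.7,-29,33,0.3,5,-14.7,-29,33,0.3,5,-14.7,-29,33,0.3]'; python3 to.py 526 -151 100 178;python3 - <<'E'
from station import bot,cams
import cv2,pickle,numpy as np
d={n:cams.camera(n) for n in("side","top","wrist")};pickle.dump(d,open("d2.pkl","wb"))
f=lambda n,y0,y1,x0,x1,s:cv2.resize(d[n]["color"][y0:y1,x0:x1],None,fx=s,fy=s,interpolation=cv2.INTER_CUBIC)
a=f("wrist",100,230,255,395,4)
b=f("side",125,225,360,460,4)
h=max(a.shape[0],b.shape[0]);P=lambda i:np.pad(i,((0,h-i.shape[0]),(0,0),(0,0)))
i=np.hstack([P(a[:, :400]) if 0 else P(cv2.resize(a,None,fx=.7,fy=.7)),P(b)]);print(i.shape)
cv2.imwrite("pics/h1.png",i[...,::-1])
E
```

```text
time: 5.78
ee_pos: [0.5258, -0.1502, 0.0999]
ee_rot: [-0.0, 0.017, 1.0, 0.0]
contact_force: [-0.2, 0.4, -0.4]
gripper_width: 0.112
grasp_force: 30.0
pos [ 525.8 -150.2   99.9] yaw 178.09 tilt [-0.     0.001 -1.   ] F [-0.2  0.4 -0.4] T [ 0.04 -0.17  0.04] q [ 0.86  0.36 -0.78  1.77  0.28  1.12  1.52] g 0.112
delta [-0.3 -0.8 -0.1] twist 0.09
(520, 792, 3)
```

View pics/h1.png

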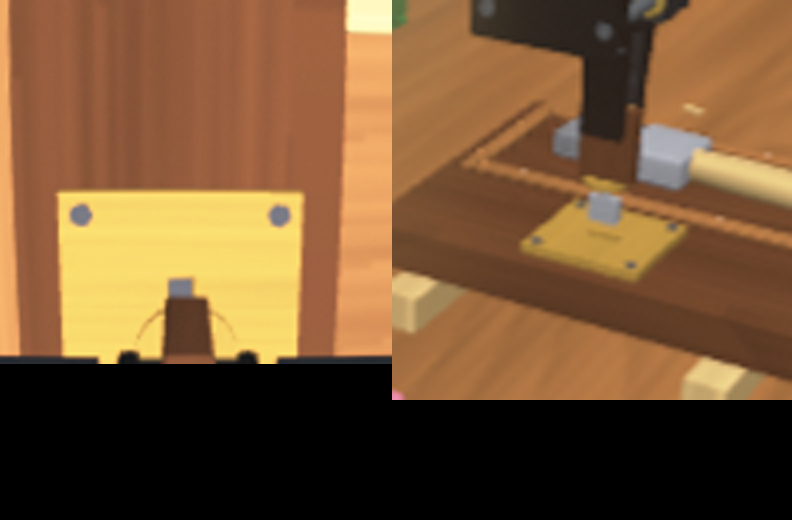

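The left panel (wrist) shows the bit face at crop (180,288), in front of the plate, whose back edge runs (58–303, 191). The right panel (side) shows the bit's lower end at (604,222), just above the keyhole at (603,234). Next I'll cast both views for the relative offset.

```bash
python3 - <<'E'
import pickle
from h import *
d=pickle.load(open("d2.pkl","rb"))
w=d["wrist"];s=d["side"]
def hs(c,x0,x1,y0,y1):
    i=cv2.resize(c["color"][y0:y1,x0:x1],None,fx=4,fy=4,interpolation=cv2.INTER_CUBIC);return cv2.cvtColor(i,cv2.COLOR_RGB2HSV).astype(int)
def comps(m,x0,y0,mn=20):
    n,l,st,ce=cv2.connectedComponentsWithStats(m.astype(np.uint8))
    return [(np.round([st[i,0]/4+x0,st[i,1]/4+y0,(st[i,0]+st[i,2])/4+x0-.0,(st[i,1]+st[i,3])/4+y0],1),np.round((ce[i]+.5)/4-.5+[x0,y0],2),st[i,4]/16) for i in range(1,n) if st[i,4]>mn]
h=hs(w,265,375,150,225)
plate=(h[...,0]>=19)&(h[...,1]>120)&(h[...,2]>170)
ys,xs=np.where(plate);
for r in(80,100,150,200):
    q=np.where(plate[r])[0]
    if len(q):
        e=(np.array([[q[0],r],[q[-1]+1,r]]))/4+[265,150]-.5;P=cast(w,e,.049,True)*1000;print("plate row",e[:,0],P[:,:2].round(1).tolist(),P[:,:2].mean(0).round(2))
print("wrist gray",[c for c in comps((h[...,1]<110)&(h[...,2]>90),265,150)])
for c in comps((h[...,1]<110)&(h[...,2]>90),265,150):
    for z in(.049,.059,.069):print(z,(cast(w,c[1],z,True)*1000).round(1)[0,:2])
h=hs(s,395,435,165,195)
for nm,m in(("gray",(h[...,1]<60)&(h[...,2]>110)),("dark",(h[...,2]<130)&(h[...,1]>100))):
    for c in comps(m,395,165):print("side",nm,c,(cast(s,c[1],.049)*1000).round(1)[0,:2],(cast(s,c[1],.063)*1000).round(1)[0,:2])
E
```

```text
plate row [275.5  362.25] [[491.9, -182.8], [494.1, -119.1]] [ 492.96 -150.91]
plate row [275.5 362. ] [[495.6, -183.0], [497.8, -119.3]] [ 496.7  -151.14]
plate row [276.   361.75] [[505.1, -183.3], [507.3, -119.5]] [ 506.16 -151.39]
plate row [276.5  361.25] [[514.7, -183.6], [516.9, -119.9]] [ 515.8  -151.74]
wrist gray [(array([279.8, 172.8, 288. , 181. ]), array([283.34, 176.46]), np.float64(51.5)), (array([350.8, 173.2, 359. , 181.2]), array([354.39, 176.66]), np.float64(50.4375)), (array([315. , 199.2, 324. , 207. ]), array([318.99, 202.74]), np.float64(63.1875))]
0.049 [ 497.3 -177.3]
0.059 [ 495.4 -175.9]
0.069 [ 493.5 -174.6]
0.049 [ 499.3 -124.9]
0.059 [ 497.3 -125.9]
0.069 [ 495.3 -127. ]
0.049 [ 518.3 -151.7]
0.059 [ 515.5 -151.5]
0.069 [ 512.6 -151.3]
side gray (array([421.5, 165. , 435. , 172.5]), array([427.74, 167.71]), np.float64(80.625)) [ 527.  -239.9] [ 516.7 -209.9]
side gray (array([409. , 173.2, 417.5, 181.2]), array([412.73, 176.47]), np.float64(53.375)) [ 537.8 -181.1] [ 527.2 -153. ]
side dark (array([395., 165., 435., 177.]), array([414.91, 168.93]), np.fl
[... 340 characters left out ...]
]), array([419.86, 176.94]), np.float64(1.625)) [ 523.9 -186.5] [ 513.7 -158.2]
side dark (array([423.2, 178. , 425.2, 179. ]), array([423.76, 177.96]), np.float64(1.5625)) [ 514.9 -185.9] [ 505.  -157.7]
side dark (array([427.2, 179. , 429.5, 179.8]), array([427.77, 178.92]), np.float64(1.375)) [ 505.9 -185.8] [ 496.3 -157.5]
side dark (array([430. , 180. , 433.5, 181.2]), array([431.38, 180.1 ]), np.float64(2.125)) [ 497.3 -184.1] [ 488.  -155.9]
side dark (array([421.8, 181. , 435. , 195. ]), array([429.92, 189.97]), np.float64(93.0625)) [ 483.4 -139.4] [ 474.5 -112.7]
side dark (array([395. , 189.2, 416.5, 195. ]), array([401.94, 192.5 ]), np.float64(66.75)) [ 527.1 -100.8] [516.8 -75.3]
```

```bash
python3 - <<'E'
import pickle
from h import *
d=pickle.load(open("d2.pkl","rb"));s=d["side"];w=d["wrist"]
g=s["color"].astype(int)
print("side V rows172-187, cols 405-421");print(g[172:188,405:422].max(2))
hs=cv2.cvtColor(s["color"],cv2.COLOR_RGB2HSV);print(hs[176:187,405:422,1])
print("wrist V col319 rows160-212",w["color"][160:212,319].max(1),cv2.cvtColor(w["color"],cv2.COLOR_RGB2HSV)[194:212,319,1])
for u,v in((412.5,183.5),(413.5,183.5),(413,180)):print(u,v,(cast(s,(u,v),.049)*1000).round(1),(cast(s,(u,v),.058)*1000).round(1))
for v in(167,168,199,200,206):print(v,[(cast(w,(319,v),z,True)*1000).round(1)[0,0] for z in(.049,.057,.059,.07)])
E
```

```text
side V rows172-187, cols 405-421
[[165 174 182 179 172 168 168 168 168 169 165 156 141 124 113 113 114]
 [129 147 155 155 164 171 163 152 151 155 167 169 156 155 143 118 114]
 [129 140 119 117 140 158 153 154 157 163 173 176 178 180 174 164 155]
 [156 145 114 134 147 150 152 153 153 156 162 148 157 177 183 184 180]
 [178 141 124 161 163 151 151 150 150 151 152 136 127 148 161 161 167]
 [195 185 184 180 160 150 151 151 152 151 148 136 149 149 122 117 131]
 [199 200 201 188 158 148 148 148 149 150 147 137 167 186 179 169 162]
 [200 202 204 193 169 149 150 150 150 149 144 135 172 198 198 195 192]
 [202 203 202 199 192 187 180 165 154 149 146 164 191 198 197 197 198]
 [204 201 200 200 201 201 198 191 187 180 179 191 198 196 197 198 200]
 [202 199 199 194 187 192 198 201 202 197 196 197 197 196 198 199 200]
 [198 198 199 194 179 174 176 175 177 185 193 198 201 200 200 200 200]
 [197 198 198 197 193 189 188 183 175 173 172 173 189 200 200 199 199]
 [198 198 197 198 196 196 196 193 190 188 184 186 196 199 199 199 200]
 [198 198 197 196 195 195 194 194 194 194 195 197 200 199 199 199 200]
 [
[... 1051 characters left out ...]
36 135 133 115 101  89  88  88  88  89] [144 143 142 142 147 106  15  23  21  21  21  18  68 140 148 148 145 149]
412.5 183.5 [[ 524.9 -149.2   49. ]] [[ 518.4 -131.8   58. ]]
413.5 183.5 [[ 523.2 -150.2   49. ]] [[ 516.7 -132.8   58. ]]
413 180 [[ 530.6 -165.2   49. ]] [[ 523.9 -147.5   58. ]]
167 [np.float64(491.2), np.float64(489.9), np.float64(489.6), np.float64(487.8)]
168 [np.float64(492.0), np.float64(490.7), np.float64(490.3), np.float64(488.5)]
199 [np.float64(515.4), np.float64(513.2), np.float64(512.7), np.float64(509.7)]
200 [np.float64(516.2), np.float64(514.0), np.float64(513.4), np.float64(510.4)]
206 [np.float64(520.9), np.float64(518.5), np.float64(517.9), np.float64(514.6)]
```

```bash
python3 -m inch '[5,0,-0.5,2,0,5,0,-0.5,4,0,5,0,-0.5,6,0,5,0,-0.5,7,0,5,0,-0.5,8,0,5,0,-0.5,9,0,5,0,-0.5,10,0,5,0,-0.5,10,0]'; python3 to.py 526 -151 92 178
```

```text
time: 6.6
ee_pos: [0.5257, -0.1523, 0.0894]
ee_rot: [-0.0, 0.018, 1.0, 0.0]
contact_force: [0.1, 0.1, -1.0]
gripper_width: 0.11
grasp_force: 30.0
pos [ 525.7 -152.3   89.4] yaw 177.97 tilt [-0.  0. -1.] F [ 0.1  0.1 -1. ] T [ 0.11 -0.1  -0.04] q [ 0.85  0.37 -0.77  1.78  0.29  1.11  1.52] g 0.11
delta [-0.3  1.3 -2.6] twist -0.03
```

```bash
python3 -m inch '[5,0,0,1,0,5,0,0,2,0,5,0,0,3,0,5,0,0,4,0,5,0,0,4,0]'; python3 to.py 526 -151 92 178
```

```text
time: 7.02
ee_pos: [0.5256, -0.1523, 0.0854]
ee_rot: [-0.0, 0.018, 1.0, 0.0]
contact_force: [-0.3, -0.5, -1.0]
gripper_width: 0.116
grasp_force: 30.0
pos [ 525.6 -152.3   85.4] yaw 177.97 tilt [-0.  0. -1.] F [-0.3 -0.5 -1. ] T [ 0.09 -0.14  0.03] q [ 0.85  0.38 -0.77  1.79  0.29  1.1   1.51] g 0.116
delta [-0.3  1.3 -6.6] twist -0.03
```

```bash
python3 -m inch '[5,0,0,1,0,5,0,0,2,0,5,0,0,3,0,5,0,0,4,0,5,0,0,4,0]'; python3 to.py 526 -151 70 178
```

```text
time: 7.43
ee_pos: [0.5256, -0.1523, 0.0814]
ee_rot: [-0.0, 0.018, 1.0, 0.0]
contact_force: [-0.0, 0.5, -0.9]
gripper_width: 0.113
grasp_force: 30.0
pos [ 525.6 -152.3   81.4] yaw 177.97 tilt [-0.  0. -1.] F [-0.   0.5 -0.9] T [ 0.05 -0.17 -0.02] q [ 0.85  0.38 -0.77  1.79  0.3   1.09  1.51] g 0.113
delta [-0.3  1.3 11.4] twist -0.03
```

```bash
python3 -m inch '[5,0,0,1.5,0,5,0,0,3,0,5,0,0,4.5,0,5,0,0,6,0,5,0,0,7.5,0,5,0,0,8.5,0,5,0,0,8.5,0]'; python3 to.py 526 -151 70 178;python3 - <<'E'
from station import bot,cams
import cv2,pickle
c=cams.camera("side");i=c["color"][140:210,370:460];cv2.imwrite("pics/s3.png",cv2.resize(i,None,fx=6,fy=6,interpolation=cv2.INTER_CUBIC)[...,::-1])
E
```

```text
time: 8.02
ee_pos: [0.5256, -0.1523, 0.0729]
ee_rot: [-0.0, 0.018, 1.0, 0.0]
contact_force: [0.8, 1.1, -0.8]
gripper_width: 0.109
grasp_force: 30.0
pos [ 525.6 -152.3   72.9] yaw 177.97 tilt [-0.  0. -1.] F [ 0.8  1.1 -0.8] T [ 0.13 -0.13  0.01] q [ 0.84  0.39 -0.77  1.8   0.31  1.08  1.5 ] g 0.109
delta [-0.3  1.3  2.9] twist -0.03
```

View pics/s3.png

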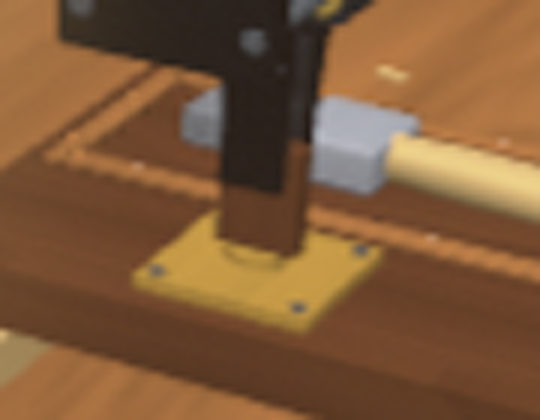

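The key is nearly in: the collar at crop (255,258) is just above the plate, with no resistance. I'll finish gently.

```bash
python3 -m inch '[5,0,0,0.7,0,5,0,0,1.4,0,5,0,0,2,0,5,0,0,2,0]'; python3 -m inch '[5,0,0,0.5,0,5,0,0,1,0,5,0,0,1,0]'; python3 to.py 526 -151 70 178
```

```text
time: 8.4
ee_pos: [0.5257, -0.1523, 0.071]
ee_rot: [-0.0, 0.018, 1.0, -0.0]
contact_force: [-0.5, 1.2, 0.2]
gripper_width: 0.11
grasp_force: 30.0
time: 8.65
ee_pos: [0.5257, -0.1523, 0.0701]
ee_rot: [-0.0, 0.018, 1.0, -0.0]
contact_force: [0.1, -0.3, -0.2]
gripper_width: 0.11
grasp_force: 30.0
pos [ 525.7 -152.3   70.1] yaw 177.97 tilt [-0. -0. -1.] F [ 0.1 -0.3 -0.2] T [ 0.05 -0.16  0.02] q [ 0.84  0.4  -0.76  1.8   0.31  1.07  1.5 ] g 0.11
delta [-0.2  1.3  0.1] twist -0.03
```

```bash
for i in 1; do python3 -m inch '[5,0,0,0.5,0,5,0,0,0.5,0]'; done; python3 -m inch '[5,0,0,0.5,0,5,0,0,0.5,0]'; python3 to.py 526 -151 70 178
```

```text
time: 8.82
ee_pos: [0.5257, -0.1523, 0.0696]
ee_rot: [-0.0, 0.018, 1.0, -0.0]
contact_force: [0.2, 0.5, 0.0]
gripper_width: 0.109
grasp_force: 30.0
time: 8.98
ee_pos: [0.5259, -0.1523, 0.0694]
ee_rot: [0.0, 0.018, 1.0, -0.0]
contact_force: [-0.5, -0.4, 3.0]
gripper_width: 0.106
grasp_force: 30.0
pos [ 525.9 -152.3   69.4] yaw 177.97 tilt [ 0. -0. -1.] F [-0.5 -0.4  3. ] T [ 0.08  0.18 -0.  ] q [ 0.84  0.4  -0.76  1.8   0.31  1.07  1.5 ] g 0.106
delta [-0.1  1.3 -0.6] twist -0.03
```

```bash
python3 -m inch '[5,0,0,0.3,0,5,0,0,0.3,2,5,0,0,0.3,4,5,0,0,0.3,6,5,0,0,0.3,8,5,0,0,0.3,10,5,0,0,0.3,10,5,0,0,0.3,10]'; python3 to.py 526 -151 70 178
```

```text
time: 9.65
ee_pos: [0.526, -0.1526, 0.0694]
ee_rot: [0.0, 0.105, 0.994, -0.0]
contact_force: [-2.8, -0.1, 5.0]
gripper_width: 0.114
grasp_force: 30.0
pos [ 526.  -152.6   69.4] yaw 167.95 tilt [ 0.    -0.001 -1.   ] F [-2.8 -0.1  5. ] T [-0.09  0.42  0.  ] q [ 0.82  0.39 -0.73  1.8   0.29  1.06  1.34] g 0.114
delta [ 0.3  1.6 -0.6] twist -10.05
```

```bash
python3 -m inch '[5,0,0,0,3,5,0,0,0,6,5,0,0,0,9,5,0,0,0,12,5,0,0,0,15,5,0,0,0,15,5,0,0,0,15]'; python3 to.py 526 -151 70 178
```

```text
time: 10.23
ee_pos: [0.526, -0.1528, 0.0694]
ee_rot: [0.0, 0.234, 0.972, -0.0]
contact_force: [-1.9, -1.5, 6.3]
gripper_width: 0.111
grasp_force: 30.0
pos [ 526.  -152.8   69.4] yaw 152.94 tilt [ 0.001 -0.001 -1.   ] F [-1.9 -1.5  6.3] T [-0.2   0.35  0.06] q [ 0.78  0.38 -0.69  1.8   0.27  1.06  1.09] g 0.111
delta [ 0.8  1.6 -0.6] twist -25.06
```

```bash
python3 -m inch '[5,0,0,0,3,5,0,0,0,6,5,0,0,0,9,5,0,0,0,12,5,0,0,0,15,5,0,0,0,18,5,0,0,0,20,5,0,0,0,20]'; python3 to.py 526 -151 70 178;  python3 -m inch '[5,0,0,0,3,5,0,0,0,6,5,0,0,0,9,5,0,0,0,12,5,0,0,0,15,5,0,0,0,18,5,0,0,0,18]'; python3 to.py 526 -151 70 178
```

```text
time: 10.9
ee_pos: [0.5259, -0.1529, 0.0694]
ee_rot: [0.0, 0.4, 0.916, -0.0]
contact_force: [-2.2, -1.9, 5.1]
gripper_width: 0.111
grasp_force: 30.0
pos [ 525.9 -152.9   69.4] yaw 132.82 tilt [ 0.    -0.001 -1.   ] F [-2.2 -1.9  5.1] T [-0.27  0.36  0.  ] q [ 0.73  0.36 -0.63  1.8   0.24  1.05  0.76] g 0.111
delta [ 1.4  1.4 -0.6] twist -45.18
time: 11.48
ee_pos: [0.5259, -0.153, 0.0694]
ee_rot: [0.001, 0.539, 0.842, -0.0]
contact_force: [-1.8, -2.4, 5.8]
gripper_width: 0.11
grasp_force: 30.0
pos [ 525.9 -153.    69.4] yaw 114.76 tilt [ 0.    -0.001 -1.   ] F [-1.8 -2.4  5.8] T [-0.46  0.43  0.03] q [ 0.69  0.35 -0.58  1.81  0.22  1.05  0.47] g 0.11
delta [ 1.8  0.9 -0.6] twist -63.24
```

```bash
for k in 1; do python3 -m inch '[5,0,0,0,2,5,0,0,0,4,5,0,0,0,6,5,0,0,0,6]' >/dev/null; python3 to.py 526 -151 70 178; done; python3 -m inch '[5,0,0,0,1.5,5,0,0,0,3,5,0,0,0,3]' >/dev/null; python3 to.py 526 -151 70 178; python3 -m inch '[5,0,0,0,1.5,5,0,0,0,3,5,0,0,0,3]'>/dev/null; python3 to.py 526 -151 70 178
```

```text
pos [ 525.9 -153.1   69.4] yaw 108.82 tilt [ 0.    -0.001 -1.   ] F [-2.2 -1.5  5.3] T [-0.5   0.35  0.13] q [ 0.68  0.35 -0.56  1.81  0.21  1.05  0.37] g 0.108
delta [ 1.9  0.7 -0.6] twist -69.18
pos [ 525.9 -153.1   69.4] yaw 105.85 tilt [ 0.    -0.001 -1.   ] F [-2.7 -2.7  5.7] T [-0.49  0.48  0.12] q [ 0.67  0.35 -0.55  1.81  0.21  1.04  0.32] g 0.109
delta [ 1.9  0.7 -0.6] twist -72.15
pos [ 525.9 -153.1   69.4] yaw 102.86 tilt [ 0.    -0.001 -1.   ] F [-2.1 -2.2  6.1] T [-0.52  0.46  0.06] q [ 0.66  0.34 -0.54  1.81  0.2   1.04  0.27] g 0.112
delta [ 2.   0.6 -0.6] twist -75.14
```

```bash
python3 -m inch '[5,0,0,0,1.5,5,0,0,0,3,5,0,0,0,3]'>/dev/null; python3 to.py 526 -151 70 178;python3 -m inch '[5,0,0,0,1,5,0,0,0,2,5,0,0,0,2]'>/dev/null; python3 to.py 526 -151 70 178; python3 - <<'E'
from station import bot,cams
import cv2,pickle
c=cams.camera("side");i=c["color"][140:240,360:460];a=cv2.resize(i,None,fx=5,fy=5,interpolation=cv2.INTER_CUBIC)
cv2.imwrite("pics/s4.png",a[...,::-1])
E
```

```text
pos [ 525.9 -153.1   69.4] yaw 99.87 tilt [ 0.    -0.001 -1.   ] F [-2.8 -1.3  5.1] T [-0.53  0.51  0.27] q [ 0.66  0.34 -0.53  1.81  0.2   1.04  0.22] g 0.114
delta [ 2.   0.5 -0.6] twist -78.13
pos [ 525.9 -153.1   69.4] yaw 97.92 tilt [ 0.    -0.001 -1.   ] F [-2.3 -1.   5.4] T [-0.59  0.43  0.4 ] q [ 0.65  0.34 -0.53  1.81  0.2   1.04  0.19] g 0.111
delta [ 2.   0.4 -0.6] twist -80.08
```

View pics/s4.png

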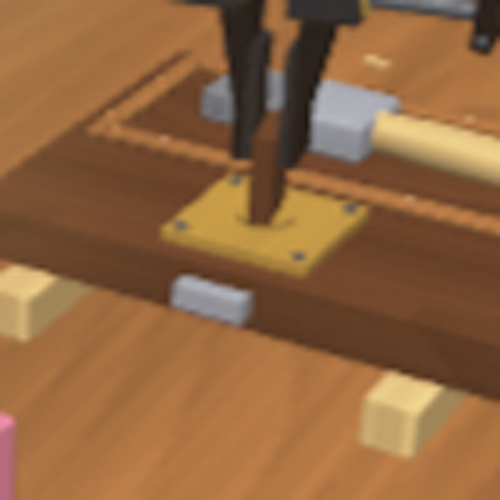

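The bolt is out at crop (210,300) and torque is rising to 0.4 N m, so this is the stop. Now I'll turn back.

```bash
python3 -m inch '[5,0,0,0,-4,5,0,0,0,-9,5,0,0,0,-14,5,0,0,0,-19,5,0,0,0,-24,5,0,0,0,-29,5,0,0,0,-34,5,0,0,0,-39]' >/dev/null;python3 to.py 526 -151 70 178; python3 -m inch '[5,0,0,0,-5,5,0,0,0,-10,5,0,0,0,-15,5,0,0,0,-20,5,0,0,0,-25,5,0,0,0,-30,5,0,0,0,-35,5,0,0,0,-35]'>/dev/null; python3 to.py 526 -151 70 178; python3 -m inch '[5,0,0,0,-3,5,0,0,0,-6,5,0,0,0,-6]'>/dev/null; python3 to.py 526 -151 70 178; python3 -m inch '[5,0,0,0,-2,5,0,0,0,-4,5,0,0,0,-4]'>/dev/null; python3 to.py 526 -151 70 178
```

```text
pos [ 526.  -153.1   69.4] yaw 137.18 tilt [ 0.001 -0.001 -1.   ] F [-1.5 -1.7  5.2] T [-0.32  0.26 -0.04] q [ 0.74  0.36 -0.64  1.8   0.25  1.05  0.84] g 0.113
delta [ 1.4  1.5 -0.6] twist -40.82
pos [ 526.  -152.7   69.4] yaw 172.27 tilt [ 0.001 -0.001 -1.   ] F [-2.  -1.2  7.6] T [-0.07  0.42 -0.06] q [ 0.83  0.39 -0.74  1.8   0.3   1.07  1.41] g 0.108
delta [ 0.3  1.7 -0.6] twist -5.73
pos [ 526.1 -152.7   69.4] yaw 178.14 tilt [ 0.001 -0.001 -1.   ] F [-1.8 -0.9  6.9] T [-0.05  0.39 -0.01] q [ 0.84  0.4  -0.76  1.8   0.31  1.07  1.51] g 0.113
delta [ 0.1  1.7 -0.6] twist 0.14
pos [ 526.  -152.7   69.4] yaw -177.93 tilt [ 0.001 -0.001 -1.   ] F [-2.7 -0.2  6.3] T [-0.    0.37 -0.08] q [ 0.85  0.4  -0.77  1.8   0.32  1.07  1.57] g 0.11
delta [-0.   1.7 -0.6] twist 4.07
```

```bash
python3 -m inch '[5,0,0,0,-1.5,5,0,0,0,-3,5,0,0,0,-3]'>/dev/null; python3 to.py 526 -151 70 178; python3 -m inch '[5,0,0,0,-1.5,5,0,0,0,-3,5,0,0,0,-3]'>/dev/null; python3 to.py 526 -151 70 178
```

```text
pos [ 526.  -152.6   69.4] yaw -174.96 tilt [ 0.001 -0.001 -1.   ] F [-2.4 -0.7  6.8] T [ 0.02  0.34 -0.17] q [ 0.86  0.4  -0.78  1.8   0.32  1.07  1.62] g 0.111
delta [-0.1  1.6 -0.6] twist 7.04
pos [ 526.  -152.7   69.4] yaw -171.99 tilt [ 0.001 -0.001 -1.   ] F [-2.  -0.   6.7] T [ 0.07  0.42 -0.32] q [ 0.87  0.41 -0.79  1.8   0.33  1.07  1.67] g 0.112
delta [-0.2  1.7 -0.6] twist 10.01
```

```bash
python3 -m inch '[5,0,0,0,3,5,0,0,0,6,5,0,0,0,9,5,0,0,0,10,5,0,0,-0.5,10,5,0,0,-0.8,10]'>/dev/null; python3 to.py 526 -151 70 178; python3 -c "
from station import cams
import cv2
h=cv2.cvtColor(cams.camera('side')['color'][190:208,392:414],cv2.COLOR_RGB2HSV);print('gray px',((h[...,1]<70)&(h[...,2]>90)).sum())"; python3 -m inch '[5,0,0,-1,0,5,0,0,-2,0,5,0,0,-3,0,5,0,0,-4,0,5,0,0,-4,0]'>/dev/null; python3 to.py 526 -151 70 178
```

```text
pos [ 525.7 -152.3   69.6] yaw 178.01 tilt [ 0. -0. -1.] F [-0.8  0.9 -0.7] T [ 0.08 -0.16  0.03] q [ 0.84  0.4  -0.76  1.8   0.31  1.07  1.5 ] g 0.113
delta [-0.2  1.3 -0.4] twist 0.01
gray px 0
pos [ 525.9 -152.3   73.9] yaw 177.97 tilt [ 0. -0. -1.] F [ 0.2  0.1 -1.1] T [ 0.09 -0.14  0.  ] q [ 0.84  0.39 -0.76  1.8   0.3   1.08  1.51] g 0.113
delta [-0.1  1.3  3.9] twist -0.03
```

```bash
python3 -m inch '[5,0,0,-5,0,5,0,0,-10,0,5,0,0,-16,0,5,0,0,-24,0,5,0,0,-36,0,5,0,0,-50,0,5,0,0,-60,0,5,0,0,-60,0]'>/dev/null; python3 to.py 516 172.6 130 183.2
```

```text
pos [ 527.2 -152.5  136.5] yaw 177.97 tilt [ 0.004 -0.002 -1.   ] F [ 0.6 -1.1 -0.5] T [ 0.12 -0.19 -0.06] q [ 0.87  0.32 -0.79  1.73  0.24  1.19  1.55] g 0.112
delta [ 22.7 324.5   6. ] twist -5.23
```

```bash
python3 -m inch '[5,2,30,2,0,5,5,70,2,-1,5,8,110,2,-2,5,11,150,2,-3,5,14,190,2,-4,5,17,230,2,-5,5,19,265,2,-5.2,5,21,290,2,-5.2]'>/dev/null; python3 -m inch '[5,1,15,0,0,5,1,28,0,0,5,1,33,0,0,5,1,33,0,0,5,1,33,0,0,5,1,33,0,0]'>/dev/null; python3 to.py 516 172.6 100 183.2
```

```text
pos [512.5 169.8 131.4] yaw -176.92 tilt [-0.    -0.001 -1.   ] F [ 0.5  0.9 -1.5] T [ 0.07 -0.15 -0.02] q [ 0.4   0.35 -0.94  1.75  0.31  1.19  0.99] g 0.111
delta [-3.7  2.6 31.4] twist -0.12
```

```bash
python3 -m inch '[5,-3.7,2.6,12,0,5,-3.7,2.6,24,0,5,-3.7,2.6,35,0,5,-3.7,2.6,38,0,5,-3.7,2.6,38,0,5,-3.7,2.6,38,0,5,-3.7,2.6,38,0]'>/dev/null; python3 to.py 516 172.6 90 183.2
```

```text
pos [516.  174.1  93.9] yaw -176.82 tilt [ 0.  0. -1.] F [ 0.1  0.7 -0.7] T [ 0.14 -0.09  0.02] q [ 0.36  0.41 -0.92  1.78  0.35  1.13  0.95] g 0.109
delta [ 0.  -1.5  3.9] twist -0.02
```

```bash
python3 -m inch '[5,0,-1.5,1,0,5,0,-1.5,1,0,5,0,-1.5,1,0]'>/dev/null; python3 to.py 516 172.6 83 183.2;python3 -m inch '[5,0,0,2,0,5,0,0,4,0,5,0,0,6,0,5,0,0,8,0,5,0,0,9,0,5,0,0,10,0,5,0,0,11,0,5,0,0,11,0]'>/dev/null; python3 to.py 516 172.6 62.6 183.2
```

```text
pos [516.  172.3  92.8] yaw -176.84 tilt [ 0. -0. -1.] F [ 0.2  0.6 -0.8] T [ 0.16 -0.18 -0.03] q [ 0.36  0.41 -0.92  1.78  0.36  1.13  0.95] g 0.111
delta [-0.   0.3  9.8] twist -0.04
pos [515.8 172.4  81.4] yaw -176.83 tilt [-0. -0. -1.] F [-0.3 -0.6 -2.2] T [ 0.12 -0.1   0.03] q [ 0.36  0.42 -0.91  1.79  0.37  1.11  0.94] g 0.114
delta [-0.2  0.2 18.8] twist -0.03
```

In the slot with no resistance. Continuing down to seat.

```bash
python3 -m inch '[5,0,0,3,0,5,0,0,6,0,5,0,0,9,0,5,0,0,12,0,5,0,0,14,0,5,0,0,16,0,5,0,0,17,0,5,0,0,17,0]'>/dev/null; python3 to.py 516 172.6 62.6 183.2;python3 -m inch '[5,0,0,0.5,0,5,0,0,1,0,5,0,0,1.3,0,5,0,0,1.3,0]'>/dev/null; python3 to.py 516 172.6 62.6 183.2
```

```text
pos [515.8 172.4  64.4] yaw -176.83 tilt [-0. -0. -1.] F [ 0.8  0.  -0.7] T [ 0.08 -0.16 -0.02] q [ 0.34  0.44 -0.9   1.81  0.39  1.08  0.93] g 0.108
delta [-0.3  0.2  1.8] twist -0.03
pos [515.9 172.4  63.3] yaw -176.83 tilt [ 0. -0. -1.] F [ 1.3  0.4 -1. ] T [ 0.14 -0.14 -0.03] q [ 0.34  0.44 -0.9   1.81  0.39  1.08  0.93] g 0.11
delta [-0.1  0.2  0.7] twist -0.03
```

```bash
python3 -m inch '[5,0,0,0.5,0,5,0,0,0.5,0,5,0,0,0.5,0]'>/dev/null; python3 to.py 516 172.6 62.6 183.2;python3 -m inch '[5,0,0,0.3,0,5,0,0,0.5,0,5,0,0,0.5,0]'>/dev/null; python3 to.py 516 172.6 62.6 183.2
```

```text
pos [515.9 172.4  62.8] yaw -176.83 tilt [ 0. -0. -1.] F [-0.4 -0.  -0.3] T [ 0.11 -0.13 -0.  ] q [ 0.34  0.44 -0.9   1.81  0.39  1.08  0.93] g 0.111
delta [-0.1  0.2  0.2] twist -0.03
pos [515.9 172.5  62.5] yaw -176.83 tilt [ 0. -0. -1.] F [-0.2 -0.6  1.8] T [-0.04  0.02 -0.01] q [ 0.34  0.44 -0.9   1.81  0.39  1.08  0.93] g 0.113
delta [-0.1  0.1 -0.1] twist -0.03
```

Seated (contact at the same height as at the pick). Release slowly, then retreat straight up.

```bash
python3 -m inch '[13,0,0,0,0,16,0,0,0,0,20,0,0,0,0,30,0,0,0,0,45,0,0,0,0,60,0,0,0,0,60,0,0,0,0,60,0,0,0,0]'; python3 -m inch '[60,0,0,-8,0,60,0,0,-20,0,60,0,0,-40,0,60,0,0,-65,0,60,0,0,-90,0,60,0,0,-110,0,60,0,0,-120,0,60,0,0,-120,0]'; python3 -c "
from station import cams
import cv2,numpy as np
c=cams.camera('side')['color'][220:340,250:410];t=cams.camera('wrist')['color'][120:230,270:390]
a=cv2.resize(c,(533,400),interpolation=cv2.INTER_CUBIC);b=cv2.resize(t,None,fx=2.2,fy=2.2,interpolation=cv2.INTER_CUBIC)
b=np.pad(b,((0,400-b.shape[0]),(0,0),(0,0)));cv2.imwrite('pics/end.png',np.hstack([a,b])[...,::-1])"
```

```text
time: 21.67
ee_pos: [0.5159, 0.1725, 0.0623]
ee_rot: [0.0, -0.028, 1.0, -0.0]
contact_force: [-0.7, 0.4, -0.3]
gripper_width: 0.492
grasp_force: 0.0
time: 22.33
ee_pos: [0.517, 0.1731, 0.1852]
ee_rot: [0.002, -0.028, 1.0, 0.0]
contact_force: [0.5, 0.1, 0.3]
gripper_width: 0.597
grasp_force: 0.0
```

View pics/end.png

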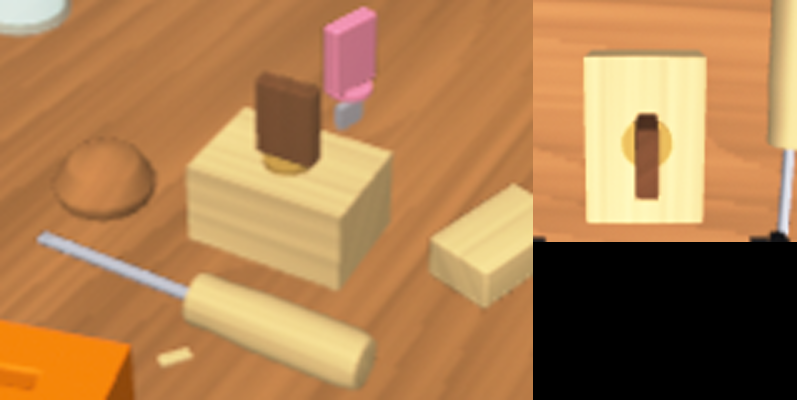

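The key stands upright in its slot, with the collar on the block at crop (287,163). The gouge, turtle and offcut are where they were. Handing in.

```bash
python3 -m inch '[60,0,0,0,0,60,0,0,0,0,60,0,0,0,0]' >/dev/null; python3 -c "
from station import bot;print(bot.sign_off())"
```

```text
the job is handed in; nothing more can be done
None
```

The job is done and handed in: the key went home gently, the bolt came out at the stop and went back in, and the key now stands fully home in its rest, released after about 23 s.

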